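Press out the scoring arbor with the ejector rod

TASK

The arbor of the scoring spindle is stuck in its nose: press it out from behind with the thinner, longer rod from the rod rest. Take the rod near its middle, push its rounded end partway into the open rear end of the spindle, let go, take it again further back and push it home until the arbor comes up against its stop, press there with about 20 N for half a second, then let go and leave the rod in the bore. Never let the rod bear on arbor or spindle with more than 35 N (ease it if it binds), and leave the thick bar and the parts and tools lying round about where they are.

Things in the scene. Friction and masses are not known exactly. Their poses are not given: they have to be found in the camera images.
- bore_mouth (a point): centre of the open rear end of the hollow spindle, on its axis, 95 mm above the table; x points into the bore along the axis, z up. The end is a bright steel tube 32 mm across; the bore is 15.5 mm wide, widened by a cone to 26 mm at the mouth over the first 5 mm. Straight and empty up to the arbor's tail, which is 138 to 158 mm deep at the start (hidden, to be found by feel)
- spindle_unit: scoring spindle on its grey base (180 x 100 x 12 mm), fixed, with two grey bearing pedestals (the nearest starts 18 mm behind the mouth) and a dark grooved pulley between; highest point 132 mm. Origin under the middle of the base, x along the spindle, away from the mouth, which is 85 mm back from the origin
- arbor (a joint): how far the arbor (steel, with a 48 mm disc and a threaded stud, in a dark ring on the spindle's front end) has slid forward, m: 0 to 0.004 at the start, 0.016 at its hard stop. It drags with 8 N all the way and stays where it is left. The ring is screwed on more or less far, so at the stop the rod's tip is 154 to 170 mm deep, different each time, to be found by feel
- ejector_rod: plain steel rod, 14 mm across, 230 mm long, about 0.28 kg, lying level in either side of the rod rest, axis 46 mm above the table. Origin at its middle, on its axis; x points along it to the rounded end; the flat tail has three dark rings. Let go partway in, it dips at the tail by about 1 degree; held so, it binds in the bore unless the hand follows the side force (2 to 4 mm up)
- rod_tip (a point): foremost point of the ejector rod's rounded end, 115 mm from the rod's origin
- thick_bar: the other steel bar in the rest, 20 mm across and 200 mm long, too thick for the bore. Origin at its middle, x along it. To be left alone
- rod_rest: wooden board 150 x 165 x 14 mm, fixed, origin under its middle, with two wooden cheeks across it (20 mm thick, 62 mm either side of the origin along x, up to 54 mm high) that carry steel V notches; the rods lie in these along x, 45 mm either side of the middle. Between the cheeks the rods lie free above the board
- scoring_blade: toothed saw blade 119 mm across lying flat; origin at its centre. To be left alone
- flange: steel ring 66 mm across, 13 mm high; origin at its centre. To be left alone
- spanner: open-ended spanner, 254 mm long, lying flat; origin at its middle. To be left alone

How it is judged (in metres and radians):
On the way, in this order (a step that is already met when the one before it is completed fails the run):
1. the rod is partway in the bore, its tip 50 to 120 mm deep, and the fingers have let go of it (x of rod_tip in the frame of bore_mouth between 0.05 and 0.12 m and y of rod_tip in the frame of bore_mouth between -0.004 and 0.004 m and z of rod_tip in the frame of bore_mouth between -0.004 and 0.004 m and angle between the x axis of ejector_rod and the x axis of spindle_unit, either way round below 0.08 rad and contact force between the fingers and ejector_rod below 0.05 N), for 0.2 s.
2. the arbor is out to its stop (within 1.5 mm) and the rod presses it there with 12 N or more for 0.2 s (value of joint arbor above 0.0145 m and contact force between ejector_rod and arbor_c0 above 12 N), for 0.2 s.
At the end, for the whole second after the job is handed in: The arbor stands out at its stop (travel within 1.5 mm of 16 mm); the rod lies released and at rest along the bore, its tip more than 145 mm deep and within 4 mm of the axis (value of joint arbor above 0.0145 m and x of rod_tip in the frame of bore_mouth above 0.145 m and y of rod_tip in the frame of bore_mouth between -0.004 and 0.004 m and z of rod_tip in the frame of bore_mouth between -0.004 and 0.004 m and angle between the x axis of ejector_rod and the x axis of spindle_unit, either way round below 0.08 rad and linear speed of ejector_rod below 0.02 m/s and contact force between the fingers and ejector_rod below 0.05 N); the robot touches nothing.
It fails at once if the rod presses on the arbor with more than 35 N (contact force between ejector_rod and arbor_c0 above 35 N).
It fails at once if the rod presses on the spindle (rim or bore) with more than 35 N (contact force between ejector_rod and spindle_unit above 35 N).
It fails at once if the arm or fingers press on the spindle unit with more than 35 N (contact force between the arm and spindle_unit above 35 N).
It fails at once if another thing is moved by more than 20 mm (distance of any of thick_bar, scoring_blade, flange, spanner from where it was at the start of the episode above 0.02 m).
It also fails if it takes over 72 s, if anything falls off the work surface, if the arm or the gripper's body presses on something with over 40 N, if the wrist force passes 120 N, or if a joint passes its speed limit or range.

ROBOT

A 7-joint arm with a two-finger parallel gripper is mounted at the origin on a cart in front of the work surface, level with it; the furniture and walls round the work are solid. World frame = base frame: x ahead of the robot, y to its left, z up, the work surface at z = 0. Lengths are in mm, angles in degrees, forces in N, time in s.
With the tool pointing down it reaches from about 425 to 825 mm from the base axis. Payload 3.6 kg.
Tool frame: the origin (TCP) lies at the very end of the fingers, on their centre line; the grasp point (between the pads) lies manip.tcp_to_grasp behind it (manip.tcp_to_grasp is the distance from the TCP to the grasp point, in mm); z points along the fingers, y is the line along which they close (so a half turn about z gives the same grasp; the last joint's range is limited). The gripper opens to 93 mm and grips with 3 to 60 N. Pads are 15 mm wide; open, the fingers measure 128 mm over their backs; the gripper's body (75 mm by 188 mm) begins 65 mm behind the grasp point.
Start: joints at [-76.69, 35.231, -0.722, 81.555, 0.464, 63.22, -2.315], TCP at [166.315, 628.332, 218.64] pointing down, gripper open.
Joint ranges: [-178.69, 178.69], [-17.37, 117.87], [-77.05, 75.6], [15.02, 138.74], [-78.02, 258.01], [0.78, 113.62], [-162.83, 162.83]. Speed limits (degrees/s): [159.86, 159.86, 180, 180, 180, 180, 180].

INTERFACE

Orientations are given as a 3x3 rotation matrix whose columns are the frame's x, y, z axes.
In Python, from plant import manip, optics, workorder gives the robot as it stands.
- The arm moves only by the shell command python3 -m creep [OPENING] [FORCE], which reads ROWS from standard input. ROWS is a JSON list that holds a single list of rows (three levels of brackets), with 1 to 8 rows, each of 6 numbers: dx, dy, dz in mm, then a rotation vector rx, ry, rz in degrees; each row shifts and turns the commanded pose from where the row before left it, along the tool's axes as they then stand; what a row does not reach is not made up. A row lasts 1/12 s, in which the tool goes at most 41.7 mm and 7.16 degrees, less where a joint would pass 70% of its speed; a pose out of reach is approached as far as the arm can. OPENING is the opening from 0.0 (shut) to 1.0 (fully open), set as the command begins (- or left out keeps the last). The fingers move at their own pace and stop on an object; FORCE is the grip in N (left out, the last holds). Time passes only in rows, so rows that do not move let the fingers close. It prints the time, the measured TCP pose, the force, the opening and the grip force at its end. Input that does not fit is refused with a message, and nothing moves.
- manip.get_state(): the state, without advancing time (a new reading comes with each control period).
- optics.read_camera(name): name is "scene" or "top" or "wrist"; returns (picture, depth): 480x640x3 uint8, blue, green, red; 480x640 float32, mm along the optical axis (not along the pixel's ray), 0 where there is no reading.
- optics.camera_model(name): a dict with "fovy" (degrees; the focal length in pixels is half the picture's height over the tangent of half this angle, whatever the lens; pixels are square), "cx", "cy" (the principal point, pixels), "R" (3x3) and "t" (3): a world point X has camera coordinates R X + t. Camera axes: x right, y down, z forward; pixel columns grow to the right and rows downward; lengths in mm; the calibration is good to about 2 mm. The wrist camera is an equidistant fisheye: a pixel r from the principal point sees the ray r / f radians off the axis. A picture is of the moment at which its call begins: read the wrist's pose just before it. camera_model takes no time and is no camera call; for the wrist camera it gives the pose at the moment of the call.
- workorder.finish_job(): hands the job in; it is judged then, once.
The state is a dict: "clock": time; "joint_positions": joint angles; "qvel": joint speeds; "effort": joint torques, N m; "position": TCP position; "tcp_rot": TCP orientation; "force": force on the tool from outside, world axes, zero at the start; "wrist_torque": the same for the moment, N m; "finger_gap": opening from 0.0 (shut) to 1.0 (fully open); "grasp_force": force on a finger pad.
Only numpy, scipy, OpenCV 4.12 (cv2) and the standard library are available. Lean on these libraries where they do the work, as an engineer would, in place of code of your own. Each camera call takes 0.05 s, during which the arm holds its last target. There are 200 camera calls.

## Working session

There is one attempt and no reset: what is moved stays moved. The work goes in short steps, Python scripts to look and compute and a shell command to move; the robot and the scene stay as the last step left them, time stands still between calls to the robot, and variables do not carry over. Pictures are saved under pics/ and viewed, at most 10 in all, crops included, and the job is handed in when it is done.

```bash
mkdir -p pics; ls
python3 - <<'E'
from plant import manip, optics
import cv2, numpy as np
print(manip.tcp_to_grasp); s=manip.get_state(); print(s)
for n in("top","scene"):
    p,d=optics.read_camera(n); cv2.imwrite(f"pics/{n}0.png",p); np.save(f"pics/{n}0.npy",d); print(n,optics.camera_model(n))
E
```

```text
pics
18.8
{'clock': 0.0, 'joint_positions': array([-76.69043404,  35.28834211,  -0.72274006,  81.64257178,
         0.46474656,  63.2193979 ,  -2.31597708]), 'qvel': array([-0.01226705, -0.00389663,  0.03389042,  0.05927425,  0.05223962,
       -0.01282476, -0.08223086]), 'effort': array([ 6.24791210e-04, -4.58928931e+01,  2.08917107e-01, -1.65743923e+01,
       -6.12016604e-02,  2.04971147e-02,  2.40222998e-04]), 'position': array([166.13522191, 627.57446796, 217.48425766]), 'tcp_rot': array([[-9.66711341e-01,  2.55868737e-01, -6.10974602e-04],
       [ 2.55869462e-01,  9.66708111e-01, -2.49942998e-03],
       [-4.88918868e-05, -2.57255705e-03, -9.99996690e-01]]), 'force': array([ 0.84789884,  0.09990636, -0.61098684]), 'wrist_torque': array([-0.04330707,  0.00155313, -0.01086996]), 'grasp_force': 0.0, 'finger_gap': 0.9964986183988156}
top {'fovy': 57.21804733437314, 'cx': 324.4413324798447, 'cy': 238.06747091917072, 'R': array([[ 0.01764928, -0.99977107,  0.01209615],
       [-0.98110882, -0.01964835, -0.19245627],
       [ 0.19264988, -0.00847093, -0.981231  ]]), 't': array([ 82.5648773 , 587.38042843, 815.38367686])}
scene {'fovy': 49.24036167395653, 'cx': 313.66909796996435, 'cy': 239.53268980961255, 'R': array([[ 0.78317025, -0.62154418, -0.0180881 ],
       [-0.47841395, -0.58372868, -0.65603424],
       [ 0.39719572,  0.5224401 , -0.75451434]]), 't': array([-406.02810489,  369.21598244,  764.23472843])}
```

View pics/top0.png

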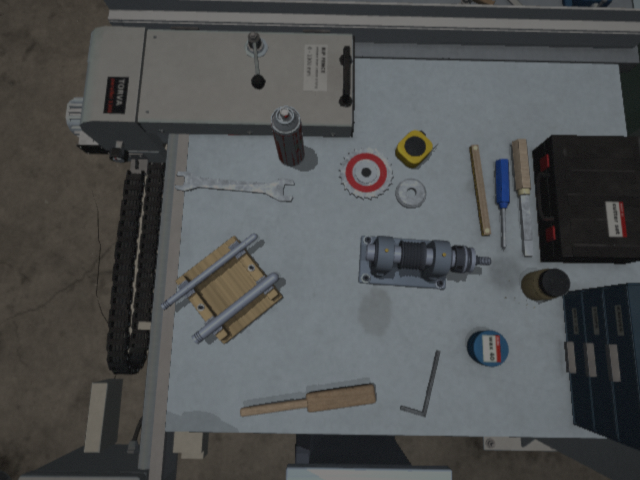

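View pics/scene0.png

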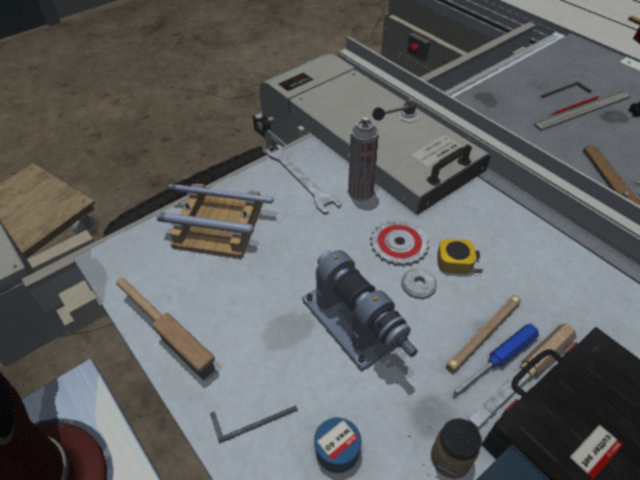

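```bash
cat > h.py <<'E'
import numpy as np, cv2
from plant import manip, optics
def cloud(d,m):
    "world point per pixel for the pinhole cameras"
    f=240/np.tan(np.radians(m['fovy']/2)); v,u=np.mgrid[:480,:640]
    c=np.stack([(u-m['cx'])/f*d,(v-m['cy'])/f*d,d],-1)
    return (c-m['t'])@m['R']
def line(P):
    c=P.mean(0); return c,np.linalg.svd(P-c,full_matrices=False)[2][0]
E
python3 - <<'E'
from h import *
p=cv2.imread('pics/top0.png'); W=cloud(np.load('pics/top0.npy'),optics.camera_model('top'))
a=cv2.resize(p[225:350,150:295],None,fx=4,fy=4,interpolation=2); b=cv2.resize(p[225:300,350:500],None,fx=4,fy=4,interpolation=2)
c=np.zeros((500,580,3),np.uint8);c=a
cv2.imwrite('pics/rest.png',c); cv2.imwrite('pics/spin.png',b)
print('table z',np.median(W[320:340,300:350,2]))
for (u,v) in [(165,303),(210,271),(250,243),(257,238),(197,340),(240,307),(278,278),(371,250),(400,253),(440,258),(230,290)]: print(u,v,W[v,u].round(1))
S=W[225:300,355:480]; 
for lo,hi in((5,20),(20,80),(80,140)):
    m=(S[...,2]>lo)&(S[...,2]<hi); q=S[m]; print(lo,m.sum(),q.min(0).round(),q.max(0).round())
E
```

```text
table z -0.5593412557248687
165 303 [452.9 398.   53.8]
210 271 [516.6 316.6  51.2]
250 243 [574.4 241.7  48.1]
257 238 [594.1 235.3   0. ]
197 340 [384.8 330.3  58.6]
240 307 [447.7 253.1  56.9]
278 278 [505.4 183.   51.1]
371 250 [554.6   7.5 109.3]
400 253 [549.8 -46.1 110.3]
440 258 [ 539.4 -115.4  126.8]
230 290 [483.1 283.2  12. ]
5 1522 [ 493. -183.    5.] [608.  23.  20.]
20 326 [ 498. -149.   20.] [597.  14.  80.]
80 3116 [ 511. -196.   80.] [583.  16. 135.]
```

View pics/rest.png

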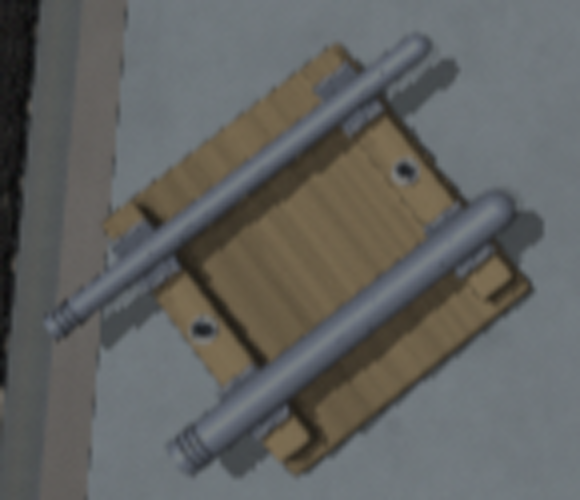

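View pics/spin.png

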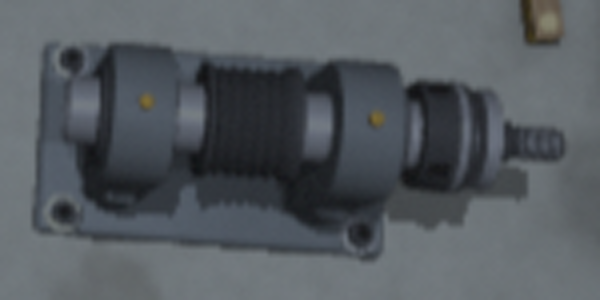

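```bash
cat >> h.py <<'E'
from scipy.optimize import least_squares
def cyl(P,z,r,c0,yaw0,tol=4):
    "level cylinder of known height z and radius r: returns point on axis, yaw deg, z offset"
    x=np.array([0.,np.radians(yaw0),0.]); c0=np.array(c0,float)
    def res(x,Q):
        n=np.array([-np.sin(x[1]),np.cos(x[1])]); s=(Q[:,:2]-c0)@n-x[0]
        return np.hypot(s,Q[:,2]-z-x[2])-r
    for t in (tol*2,tol,tol/2,tol/2):
        Q=P[np.abs(res(x,P))<t]; x=least_squares(res,x,args=(Q,),loss='soft_l1').x
    n=np.array([-np.sin(x[1]),np.cos(x[1])]); return c0+x[0]*n,np.degrees(x[1]),x[2],Q,np.std(res(x,Q))
def ends(Q,c,yaw):
    a=np.radians(yaw); s=(Q[:,:2]-c)@[np.cos(a),np.sin(a)]; return np.percentile(s,[0,1,99,100])
E
python3 - <<'E'
from h import *
for n in('top','scene'):
    W=cloud(np.load(f'pics/{n}0.npy'),optics.camera_model(n)); P=W.reshape(-1,3)
    a=np.array([453.,398]);b=np.array([574.,242]); c=(a+b)/2; yaw=np.degrees(np.arctan2(*(b-a)[::-1]))
    u=(b-a)/np.linalg.norm(b-a); s=(P[:,:2]-c)@u; t=(P[:,:2]-c)@[-u[1],u[0]]
    Q=P[(abs(s)<135)&(abs(t)<14)&(P[:,2]>40)&(P[:,2]<62)]
    c1,y,dz,q,e=cyl(Q,46,7,c,yaw); E=ends(q,c1,y); a=np.radians(y)
    print(n,'rod',c1,y,dz,e,len(q),E,'mid',c1+(E[0]+E[3])/2*np.array([np.cos(a),np.sin(a)]))
    A=np.array([552.,12.]); 
    Q=P[(abs(P[:,0]-548)<30)&(P[:,1]>-130)&(P[:,1]<30)&(P[:,2]>92)&(P[:,2]<115)]
    c1,y,dz,q,e=cyl(Q,95,16,[550,-40],-98,3); E=ends(q,c1,y)
    a=np.radians(y); print('spin',c1,y,dz,e,len(q),E,'mouth',c1+E[0]*np.array([np.cos(a),np.sin(a)]))
    s=np.sort((q[:,:2]-c1)@[np.cos(a),np.sin(a)]); print(np.histogram(s,np.arange(-65,95,5)))
    # base
    B=P[(P[:,2]>9)&(P[:,2]<15)&(abs(P[:,0]-548)<70)&(P[:,1]>-170)&(P[:,1]<35)]
    r=cv2.minAreaRect(B[:,:2].astype(np.float32)); print('base',r)
E
```

```text
top rod [515.26320893 321.48411573] -49.91224769277445 -0.6688064563076266 0.950540787238457 770 [-109.79829725 -107.17871337  114.65723325  117.35651675] mid [517.69680484 318.59287353]
spin [549.62112868 -39.9793333 ] -93.122280674488 -0.48226915225474337 0.7140743886801604 309 [-55.35075947 -55.03705894  67.18448262  67.4860949 ] mouth [552.63592464  15.28926158]
(array([ 0,  4, 36, 39, 34,  0,  0,  0,  0,  0,  0,  0, 34, 40, 26,  0,  0,
        0,  0,  0,  0,  0,  0,  1, 34, 42, 19,  0,  0,  0,  0]), array([-65, -60, -55, -50, -45, -40, -35, -30, -25, -20, -15, -10,  -5,
         0,   5,  10,  15,  20,  25,  30,  35,  40,  45,  50,  55,  60,
        65,  70,  75,  80,  85,  90]))
base ((547.35498046875, -69.22438049316406), (179.0904998779297, 99.44635009765625), 86.85519409179688)
scene rod [517.63877696 323.49723953] -49.80240816233969 1.4238825062937897 1.0030706558048528 573 [-108.79055419 -105.60075232  117.41713664  119.85602563] mid [521.20974614 319.27120787]
spin [546.84970004 -39.46444081] -99.64819022193727 1.8360381128067387 0.8535391913468694 210 [-55.99969378 -54.95892931  59.21209408  90.02460486] mouth [556.235136    15.74316098]
(array([ 0,  3, 27, 21,  0,  0,  0,  0,  0,  0,  0, 18, 10,  1,  0,  5,  5,
       11, 12, 14, 21, 18,  6, 30,  6,  0,  0,  0,  0,  0,  1]), array([-65, -60, -55, -50, -45, -40, -35, -30, -25, -20, -15, -10,  -5,
         0,   5,  10,  15,  20,  25,  30,  35,  40,  45,  50,  55,  60,
        65,  70,  75,  80,  85,  90]))
base ((534.9223022460938, -68.80518341064453), (180.4400177001953, 70.22927856445312), 86.83332824707031)
```

```bash
cat >> h.py <<'E'
from scipy.spatial.transform import Rotation as Ro
def togo(p,xyaw,pitch=0):
    "tool-frame shift to TCP target p, and rotvec to tool-down orientation with x at yaw"
    s=manip.get_state(); R=s['tcp_rot']; a=np.radians(xyaw)
    T=np.array([[np.cos(a),np.sin(a),0],[np.sin(a),-np.cos(a),0],[0,0,-1]]).astype(float)
    print('clock',round(s['clock'],2),'pos',s['position'].round(2),'shift',(R.T@(np.array(p)-s['position'])).round(2),
      'shift after turn',(T.T@(np.array(p)-s['position'])).round(2),
      'rot',np.degrees(Ro.from_matrix(R.T@T).as_rotvec()).round(2),'F tool',(R.T@s['force']).round(2),'gap',round(s['finger_gap'],3),'grip',round(s['grasp_force'],1))
E
python3 -c "
from h import *; togo([517.7,318.6,150],130.1)"
echo '[[[0, 0, 0, 0, 0, 7], [0, 0, 0, 0, 0, 7], [0, 0, 0, 0, 0, 7], [0, 0, 0, 0, 0, 7], [0, 0, 0, 0, 0, 7]]]' | python3 -m creep 0.7
python3 -c "
from h import *; togo([517.7,318.6,150],130.1)"
```

```text
clock 0.1 pos [166.15 627.69 217.59] shift [-418.93 -208.7    68.07] shift after turn [-462.87   69.82   67.59] rot [-0.13  0.04 35.08] F tool [-0.48  0.51  0.2 ] gap 1.003 grip 0.0
clock: 0.52
position: [166.1, 627.9, 218.0]
tcp_rot: [[-0.641, 0.768, -0.001], [0.768, 0.641, -0.001], [-0.001, -0.001, -1.0]]
force: [-0.6, 0.4, -0.1]
finger_gap: 0.717
grasp_force: 0.0
clock 0.52 pos [166.13 627.9  217.96] shift [-462.66   71.95   68.22] shift after turn [-463.04   69.69   67.96] rot [-0.08  0.04 -0.27] F tool [ 0.66 -0.24  0.1 ] gap 0.717 grip 0.0
```

```bash
echo '[[[-38, 6, 5, 0, 0, 0], [-39, 6, 5, 0, 0, 0], [-39, 6, 6, 0, 0, 0], [-39, 6, 6, 0, 0, 0], [-39, 6, 6, 0, 0, 0], [-39, 6, 6, 0, 0, 0]]]' | python3 -m creep >/dev/null
echo '[[[-39, 6, 6, 0, 0, 0], [-39, 6, 6, 0, 0, 0], [-39, 6, 6, 0, 0, 0], [-39, 6, 6, 0, 0, 0], [-39, 6, 6, 0, 0, 0], [-35, 4, 4, 0, 0, 0], [0, 0, 0, 0, 0, 0], [0, 0, 0, 0, 0, 0]]]' | python3 -m creep >/dev/null
python3 - <<'E'
from h import *
togo([517.7,318.6,27.2],130.1)
m=optics.camera_model('wrist'); print(m)
p,d=optics.read_camera('wrist'); cv2.imwrite('pics/w1.png',p); np.save('pics/w1.npy',d)
E
```

```text
clock 1.68 pos [520.27 316.22 149.8 ] shift [  3.66  -0.22 122.6 ] shift after turn [  3.48  -0.43 122.6 ] rot [-0.11  0.09 -0.29] F tool [0.58 0.37 0.9 ] gap 0.699 grip 0.0
{'fovy': 65.70646984690485, 'cx': 325.4842315701435, 'cy': 239.89630031349998, 'R': array([[ 0.76779689,  0.64068694, -0.00286005],
       [ 0.61802061, -0.73944186,  0.26697614],
       [ 0.16893329, -0.20675102, -0.96369889]]), 't': array([-600.27066328, -102.29973562,  300.35611327])}
```

View pics/w1.png

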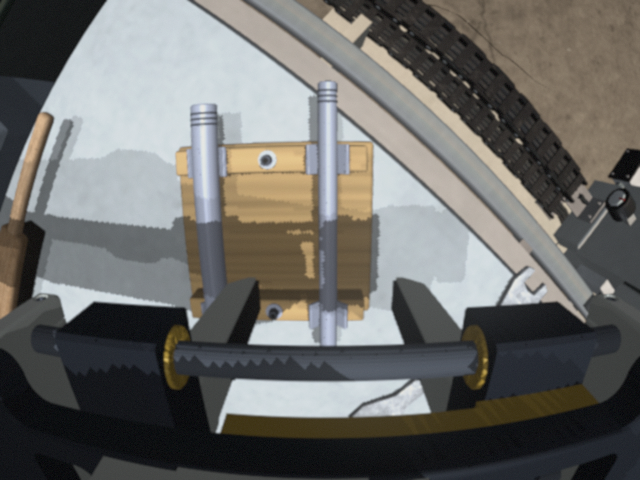

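```bash
cat >> h.py <<'E'
def fish(d,m):
    f=240/np.tan(np.radians(m['fovy']/2)); v,u=np.mgrid[:480,:640]
    x=u-m['cx'];y=v-m['cy'];r=np.hypot(x,y)+1e-9; k=np.tan(np.minimum(r/f,1.4))/r
    c=np.stack([x*k*d,y*k*d,d],-1); return (c-m['t'])@m['R']
E
python3 - <<'E'
from h import *
W=fish(np.load('pics/w1.npy'),optics.camera_model('wrist'))
P=W[80:330,300:350].reshape(-1,3); P=P[(P[:,2]>40)&(P[:,2]<65)]
c,y,dz,q,e=cyl(P,46,7,[517.7,318.6],-50); print(c,y,dz,e,len(q),ends(q,c,y)); print(W[230,230],W[240,285])
E
```

```text
[518.24085013 319.05967292] -49.638520012489295 -0.5798733423890406 0.6300529636512601 4937 [-114.95912826 -112.56410161   74.10877637   77.97500461]
[456.2392803  263.60679889  14.07483529] [498.18653815 287.30650115  13.85601846]
```

```bash
echo '[[[3.5, 0.2, 30, 0, 0, 0], [0, 0, 30, 0, 0, 0], [0, 0, 30, 0, 0, 0], [0, 0, 20, 0, 0, 0], [0, 0, 12, 0, 0, 0], [0, 0, 0, 0, 0, 0], [0, 0, 0, 0, 0, 0]]]' | python3 -m creep 0.5
python3 -c "
from h import *; togo([518.2,319.0,27.2],130.3)"
echo '[[[0, 0, 0, 0, 0, 0], [0, 0, 0, 0, 0, 0], [0, 0, 0, 0, 0, 0], [0, 0, 0, 0, 0, 0], [0, 0, 0, 0, 0, 0], [0, 0, 0, 0, 0, 0], [0, 0, 0, 0, 0, 0]]]' | python3 -m creep 0.0 30
python3 -c "
from h import *; togo([518.2,319.0,27.2],130.3)"
```

```text
clock: 2.32
position: [515.7, 323.8, 28.8]
tcp_rot: [[-0.647, 0.763, -0.001], [0.763, 0.647, 0.001], [0.001, -0.0, -1.0]]
force: [0.0, -0.4, 0.2]
finger_gap: 0.503
grasp_force: 0.0
clock 2.32 pos [515.69 323.84  28.78] shift [-5.32 -1.21  1.58] shift after turn [-5.32 -1.21  1.58] rot [-0.   -0.04 -0.02] F tool [-0.31 -0.22 -0.21] gap 0.503 grip 0.0
clock: 2.9
position: [516.7, 322.7, 29.1]
tcp_rot: [[-0.645, 0.764, 0.001], [0.764, 0.645, 0.001], [-0.0, 0.001, -1.0]]
force: [0.5, 0.3, 2.0]
finger_gap: 0.141
grasp_force: 30.0
clock 2.9 pos [516.72 322.68  29.13] shift [-3.77 -1.24  1.92] shift after turn [-3.77 -1.25  1.93] rot [ 0.05  0.   -0.13] F tool [-0.07  0.6  -2.04] gap 0.141 grip 30.0
```

```bash
echo '[[[0, 0, -10, 0, 0, 0], [0, 0, -30, 0, 0, 0], [0, 0, -40, 0, 0, 0], [0, 0, -40, 0, 0, 0], [0, 0, 0, 0, 0, 7], [0, 0, 0, 0, 0, 7], [0, 0, 0, 0, 0, 7], [0, 0, 0, 0, 0, 7]]]' | python3 -m creep >/dev/null
echo '[[[0, 0, 0, 0, 0, 7], [0, 0, 0, 0, 0, 7], [0, 0, 0, 0, 0, 1.3], [0, 0, 0, 0, 0, 0]]]' | python3 -m creep
python3 -c "
from h import *; togo([560.1,159.3,100],86.9)"
```

```text
clock: 3.9
position: [515.6, 322.4, 148.3]
tcp_rot: [[0.052, 0.999, -0.001], [0.999, -0.052, -0.001], [-0.001, -0.001, -1.0]]
force: [0.2, -0.4, -3.3]
finger_gap: 0.141
grasp_force: 30.0
clock 3.9 pos [515.6  322.42 148.29] shift [-160.51   53.04   48.39] shift after turn [-160.47   53.26   48.29] rot [-0.08  0.06  0.1 ] F tool [-0.43  0.23  3.3 ] gap 0.141 grip 30.0
```

Move to the front of the mouth, then check rod against the bore with the top camera.

```bash
echo '[[[-35, 12, 11, 0, 0, 0], [-35, 12, 11, 0, 0, 0], [-35, 12, 11, 0, 0, 0], [-35, 11, 10, 0, 0, 0], [-18, 6, 5, 0, 0, 0], [0, 0, 0, 0, 0, 0], [0, 0, 0, 0, 0, 0]]]' | python3 -m creep >/dev/null
cat > meas.py <<'E'
from h import *
import sys
togo([560.1,159.3,78.1],86.9)
s=manip.get_state()
for n in('top','scene'):
    m=optics.camera_model(n); p,d=optics.read_camera(n); cv2.imwrite(f'pics/{n}_{sys.argv[1]}.png',p); P=cloud(d,m).reshape(-1,3)
    z=s['position'][2]+17; u=np.array([-.0546,-.9985]); c=s['position'][:2]
    sx=(P[:,:2]-c)@u; t=(P[:,:2]-c)@[-u[1],u[0]]
    for lo,hi in((12,128),(-135,-25)):
        Q=P[(sx>lo)&(sx<hi)&(abs(t)<13)&(abs(P[:,2]-z)<14)]
        try:
            c1,y,dz,q,e=cyl(Q,z,7,c,-93.1)
            print(n,lo,'axis pt',c1.round(2),'yaw',round(y,2),'z',round(z+dz,2),round(e,2),len(q),ends(q,c1,y).round(1))
            l,dr=line(q); print('   slope deg',np.degrees(np.arcsin(dr[2]*np.sign(dr@[*u,0]))).round(2))
        except Exception as ex: print(n,lo,ex)
    Q=P[(P[:,1]>-2)&(P[:,1]<19)&(abs(P[:,0]-552)<22)&(abs(P[:,2]-98)<16)]
    c1,y,dz,q,e=cyl(Q,95,16,[552.2,15.5],-93.1); print(n,'tube',c1.round(2),'yaw',round(y,2),'z',round(95+dz,2),len(q),ends(q,c1,y).round(1))
E
python3 meas.py a
```

```text
clock 4.48 pos [560.8  159.82 100.45] shift [-0.55 -0.65 22.35] shift after turn [-0.56 -0.67 22.35] rot [-0.06  0.03 -0.14] F tool [0.17 0.05 2.88] gap 0.14 grip 30.0
top 12 axis pt [558.76 159.94] yaw -93.21 z 116.39 0.85 326 [ 32.9  34.5 117.  118.5]
   slope deg 0.03
top -135 index -1 is out of bounds for axis 0 with size 0
top tube [552.89  15.43] yaw -96.06 z 94.46 128 [-0.1 -0.1 14.9 15. ]
scene 12 axis pt [561.34 159.79] yaw -93.11 z 118.33 0.88 342 [ 12.8  13.4 115.9 118.4]
   slope deg -0.05
scene -135 axis pt [559.9  159.89] yaw -94.11 z 120.33 0.59 23 [-107.7 -107.   -48.5  -46.2]
   slope deg -2.18
scene tube [555.9   14.81] yaw -100.59 z 95.84 60 [-1.1 -1.   9.   9.1]
  ret = _var(a, axis=axis, dtype=dtype, out=out, ddof=ddof,
  arrmean = um.true_divide(arrmean, div, out=arrmean,
  ret = ret.dtype.type(ret / rcount)
```

```bash
echo '[[[0, 1.8, 12, 0, 0, 0], [0, 0, 10, 0, 0, 0], [-10, 0, 0, 0, 0, 0], [-10, 0, 0, 0, 0, 0], [0, 0, 0, 0, 0, 0], [0, 0, 0, 0, 0, 0]]]' | python3 -m creep >/dev/null
python3 meas.py b 2>/dev/null
echo '[[[-4, 0, 0, 0, 0, 0], [-4, 0, 0, 0, 0, 0], [-2, 0, 0, 0, 0, 0], [0, 0, 0, 0, 0, 0]]]' | python3 -m creep >/dev/null; python3 -c "
from h import *; togo([560.1,159.3,78.1],86.9)"
```

```text
clock 5.08 pos [561.78 139.92  78.98] shift [19.26 -2.79  0.86] shift after turn [19.27 -2.73  0.88] rot [ 0.04  0.05 -0.19] F tool [0.65 0.29 2.94] gap 0.14 grip 30.0
top 12 axis pt [559.83 140.03] yaw -93.39 z 94.94 0.86 283 [ 38.7  40.  117.6 118.9]
   slope deg -0.15
top -135 axis pt [561.78 139.92] yaw -91.36 z 94.09 0.0 2 [-108.6 -108.6 -108.3 -108.3]
   slope deg 26.85
top tube [552.67  15.48] yaw -92.98 z 94.22 126 [ 0.4  0.5 14.6 14.7]
scene 12 axis pt [562.56 139.87] yaw -93.19 z 96.79 0.91 339 [ 12.1  12.6 115.9 118.2]
   slope deg -0.31
scene -135 axis pt [562.08 139.9 ] yaw -93.59 z 98.38 0.66 17 [-101.6 -101.2  -57.5  -56.9]
   slope deg -5.2
scene tube [556.29  14.81] yaw -99.54 z 96.52 61 [0.  0.  9.  9.3]
clock 5.52 pos [560.93 130.68  78.81] shift [28.53 -2.43  0.69] shift after turn [28.54 -2.38  0.71] rot [ 0.01  0.04 -0.1 ] F tool [-0.49 -0.08  2.21] gap 0.139 grip 30.0
```

```bash
for i in 1 2; do echo '[[[-3, 0, 0, 0, 0, 0], [-3, 0, 0, 0, 0, 0], [0, 0, 0, 0, 0, 0]]]' | python3 -m creep >/dev/null; python3 -c "
from h import *; togo([560.1,159.3,78.1],86.9)"; done
```

```text
clock 5.77 pos [560.51 124.75  78.68] shift [34.47 -2.32  0.55] shift after turn [34.48 -2.28  0.58] rot [-0.    0.05 -0.08] F tool [-0.65 -1.02  2.9 ] gap 0.139 grip 30.0
clock 6.02 pos [560.19 118.69  78.68] shift [40.54 -2.35  0.54] shift after turn [40.55 -2.29  0.58] rot [-0.    0.05 -0.09] F tool [-0.65  0.52  3.04] gap 0.143 grip 30.0
```

```bash
for i in 1 2 3; do echo '[[[-4, 0, 0, 0, 0, 0], [-4, 0, 0, 0, 0, 0], [-4, 0, 0, 0, 0, 0], [0, 0, 0, 0, 0, 0]]]' | python3 -m creep >/dev/null; python3 -c "
from h import *; togo([560.1,159.3,78.1],86.9)"; done
```

```text
clock 6.35 pos [559.55 106.1   78.73] shift [53.15 -2.45  0.57] shift after turn [53.15 -2.32  0.63] rot [ 0.    0.07 -0.13] F tool [-0.25  0.65  2.69] gap 0.138 grip 30.0
clock 6.68 pos [558.84  94.23  78.7 ] shift [65.04 -2.41  0.53] shift after turn [65.04 -2.26  0.6 ] rot [-0.    0.07 -0.13] F tool [-0.39 -0.03  3.25] gap 0.141 grip 30.0
clock 7.02 pos [558.25  82.26  78.74] shift [77.02 -2.49  0.56] shift after turn [77.02 -2.32  0.64] rot [ 0.01  0.06 -0.12] F tool [ 0.33 -0.64  3.79] gap 0.135 grip 30.0
```

```bash
for i in 1 2 3; do echo '[[[-4, 0, 0, 0, 0, 0], [-4, 0, 0, 0, 0, 0], [-4, 0, 0, 0, 0, 0], [0, 0, 0, 0, 0, 0]]]' | python3 -m creep >/dev/null; python3 -c "
from h import *; togo([560.1,159.3,78.1],86.9)"; done
```

```text
clock 7.35 pos [557.53  70.25  78.7 ] shift [89.06 -2.45  0.5 ] shift after turn [89.06 -2.25  0.6 ] rot [-0.    0.07 -0.13] F tool [-0.88  0.48  2.8 ] gap 0.14 grip 30.0
clock 7.68 pos [556.87  58.3   78.71] shift [101.02  -2.45   0.49] shift after turn [101.03  -2.24   0.61] rot [ 0.    0.07 -0.12] F tool [-1.26 -0.22  2.53] gap 0.142 grip 30.0
clock 8.02 pos [556.25  46.3   78.72] shift [113.04  -2.52   0.5 ] shift after turn [113.04  -2.26   0.62] rot [ 0.01  0.06 -0.13] F tool [-0.33 -0.73  2.32] gap 0.139 grip 30.0
```

```bash
echo '[[[0, 0, 0, 0, 0, 0], [0, 0, 0, 0, 0, 0], [0, 0, 0, 0, 0, 0], [0, 0, 0, 0, 0, 0], [0, 0, 0, 0, 0, 0], [0, 0, 0, 0, 0, 0], [0, 0, 0, 0, 0, 0], [0, 0, 0, 0, 0, 0]]]' | python3 -m creep 0.5
echo '[[[10, 0, 0, 0, 0, 0], [25, 0, 0, 0, 0, 0], [25, 0, 0, 0, 0, 0], [16, 0, 0, 0, 0, 0], [0, 0, 0, 0, 0, 0], [0, 0, 0, 0, 0, 0]]]' | python3 -m creep >/dev/null
python3 - <<'E'
from h import *
togo([558.3,123,78.1],86.9)
m=optics.camera_model('wrist'); p,d=optics.read_camera('wrist'); W=fish(d,m); cv2.imwrite('pics/w2.png',p)
t,_=optics.read_camera('scene'); cv2.imwrite('pics/s2.png',cv2.resize(t[150:350,180:420],None,fx=3,fy=3))
P=W.reshape(-1,3)
Q=P[(abs(P[:,0]-560)<20)&(P[:,1]>20)&(P[:,1]<170)&(abs(P[:,2]-92)<16)]
c,y,dz,q,e=cyl(Q,93,7,[558.3,123],-93.1); print(c,y,dz,e,len(q),ends(q,c,y)); _,dr=line(q); print('line',_,dr)
for n in('top','scene'):
    p,d=optics.read_camera(n); P=cloud(d,optics.camera_model(n)).reshape(-1,3)
    for lo,hi in((18,60),(60,100),(100,165)):
        Q=P[(abs(P[:,0]-556)<14)&(P[:,1]>lo)&(P[:,1]<hi)&(abs(P[:,2]-94)<12)]
        if len(Q)>20:
            c,y,dz,q,e=cyl(Q,94,7,[556.5,(lo+hi)/2],-93.1); print(n,lo,c,y,'z',94+dz,e,len(q),q[:,1].min(),q[:,1].max())
E
```

```text
clock: 8.68
position: [556.3, 48.0, 78.7]
tcp_rot: [[0.054, 0.999, 0.0], [0.999, -0.054, -0.0], [-0.0, 0.0, -1.0]]
force: [0.2, 0.4, 0.1]
finger_gap: 0.499
grasp_force: 0.0
clock 9.18 pos [560.11 125.11  78.44] shift [-2.2  -1.7   0.35] shift after turn [-2.21 -1.69  0.34] rot [-0.02  0.    0.14] F tool [-0.52 -0.49 -0.43] gap 0.5 grip 0.0
[561.59921461 122.79842013] -93.49638846224188 -2.318062146720199 0.7268091697339584 4092 [-31.28697841 -30.77564919  59.97453622  64.27139356]
line [561.3131836  118.14334369  96.16641552] [ 0.06077538  0.99781741 -0.02582203]
top 18 [554.30187163  39.16326318] -94.24777130155648 z 92.70165930102934 0.8352172201814951 150 19.230181841775252 58.929159691288696
top 60 [555.17237195  79.89450278] -85.4566560647613 z 92.05171719879344 0.8310241234480744 46 60.317738327533235 71.92434894709794
scene 18 [557.00234173  38.97512228] -92.83517078719115 z 94.59341915043278 0.895155488770901 134 21.88560960981807 59.607612524255444
scene 60 [559.61992462  79.78059161] -94.02269719145994 z 93.51563777057152 0.8400728244897293 119 60.11771248626932 99.9728590353496
scene 100 [563.0497138  132.04466568] -93.97678864441957 z 92.4672264240828 0.9072319875157923 136 100.32553300444818 148.24479354634917
```

View pics/s2.png

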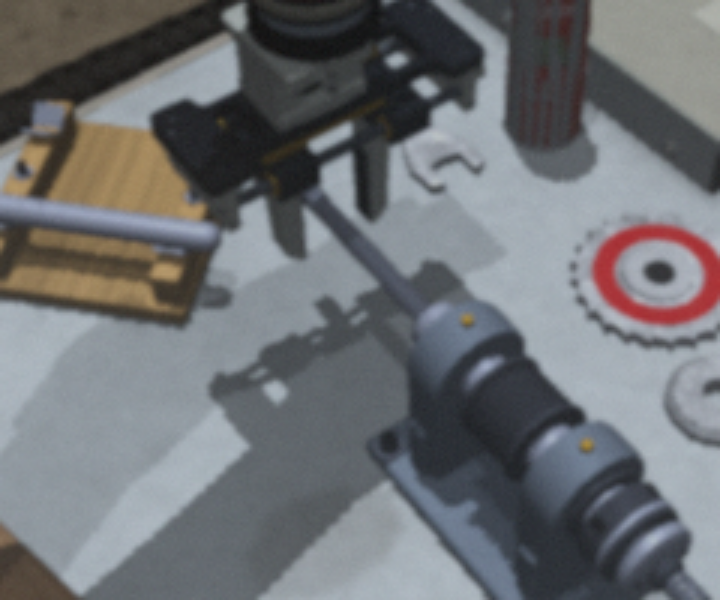

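```bash
echo '[[[0, 0.4, 2, 0, 0, 0], [0, 0, 2, 0, 0, 0], [0, 0, 0, 0, 0, 0], [0, 0, 0, 0, 0, 0]]]' | python3 -m creep >/dev/null; python3 -c "
from h import *; togo([560.5,125,74.5],86.9)"
echo '[[[0, 0, 0, 0, 0, 0], [0, 0, 0, 0, 0, 0], [0, 0, 0, 0, 0, 0], [0, 0, 0, 0, 0, 0], [0, 0, 0, 0, 0, 0], [0, 0, 0, 0, 0, 0], [0, 0, 0, 0, 0, 0]]]' | python3 -m creep 0.0 50 >/dev/null; python3 -c "
from h import *; togo([560.5,125,74.5],86.9)"
echo '[[[0, 0, -1.5, 0, 0.7, 0], [0, 0, -1.5, 0, 0.7, 0], [0, 0, 0, 0, 0, 0], [0, 0, 0, 0, 0, 0]]]' | python3 -m creep >/dev/null; python3 -c "
from h import *; togo([560.5,125,74.5],86.9); print(manip.get_state()['wrist_torque'])"
```

```text
clock 9.72 pos [560.67 123.4   74.42] shift [ 1.59 -0.26 -0.08] shift after turn [ 1.59 -0.26 -0.08] rot [-0.03  0.01 -0.06] F tool [ 0.7  -0.09  0.65] gap 0.504 grip 0.0
clock 10.3 pos [560.78 123.85  74.68] shift [ 1.13 -0.34  0.18] shift after turn [ 1.13 -0.34  0.18] rot [-0.01  0.   -0.02] F tool [-0.1  -0.21 -0.37] gap 0.138 grip 50.0
clock 10.63 pos [560.85 123.22  77.7 ] shift [ 1.68 -0.44  3.24] shift after turn [ 1.75 -0.44  3.2 ] rot [ 0.   -1.4  -0.07] F tool [-1.34 -0.25  1.57] gap 0.137 grip 50.0
[-0.17153019  0.00987129 -0.04069302]
```

```bash
echo '[[[-3, 0, -0.4, 0, 0, 0], [-3, 0, -0.2, 0, 0, 0], [-3, 0, -0.1, 0, 0, 0], [0, 0, 0, 0, 0, 0], [0, 0, 0, 0, 0, 0]]]' | python3 -m creep >/dev/null; python3 -c "
from h import *; togo([560.5,125,74.5],86.9); print(manip.get_state()['wrist_torque'])"
```

```text
clock 11.05 pos [560.2  113.71  78.03] shift [11.2  -0.32  3.79] shift after turn [11.29 -0.31  3.53] rot [-0.02 -1.33 -0.08] F tool [0.4  0.61 1.12] gap 0.135 grip 50.0
[-0.273292    0.08642368 -0.00209385]
```

```bash
for i in 1 2; do echo '[[[-3, 0, -0.1, 0, 0, 0], [-3, 0, -0.1, 0, 0, 0], [-3, 0, -0.1, 0, 0, 0], [0, 0, 0, 0, 0, 0]]]' | python3 -m creep >/dev/null; python3 -c "
from h import *; togo([560.5,125,74.5],86.9); print(manip.get_state()['wrist_torque'])"; done
```

```text
clock 11.38 pos [559.87 104.7   78.24] shift [20.21 -0.5   4.22] shift after turn [20.31 -0.47  3.74] rot [ 0.01 -1.35 -0.08] F tool [-1.03  0.07  1.85] gap 0.138 grip 50.0
[-0.20774767  0.05655822 -0.06285584]
clock 11.72 pos [559.37  95.59  78.34] shift [29.33 -0.51  4.53] shift after turn [29.42 -0.47  3.84] rot [ 0.01 -1.35 -0.09] F tool [0.46 0.06 1.36] gap 0.134 grip 50.0
[-0.22335308  0.0823549   0.00290144]
```

```bash
echo '[[[-3, 0, -0.1, 0, 0, 0], [-3, 0, -0.1, 0, 0, 0], [-3, 0, -0.1, 0, 0, 0], [-3, 0, -0.1, 0, 0, 0], [0, 0, 0, 0, 0, 0]]]' | python3 -m creep >/dev/null; for i in 1 2 3; do python3 -c "
from h import *; togo([560.5,125,74.5],86.9)"; echo '[[[-1, 0, 0, 0, 0, 0], [-1, 0, -0.1, 0, 0, 0], [-1, 0, 0, 0, 0, 0], [0, 0, 0, 0, 0, 0]]]' | python3 -m creep >/dev/null;  done;python3 -c "
from h import *; togo([560.5,125,74.5],86.9)"
```

```text
clock 12.13 pos [558.71  83.52  78.45] shift [41.41 -0.53  4.92] shift after turn [41.51 -0.46  3.95] rot [ 0.01 -1.35 -0.1 ] F tool [-1.53 -1.37  1.5 ] gap 0.135 grip 50.0
clock 12.47 pos [558.52  81.72  78.42] shift [43.22 -0.39  4.97] shift after turn [43.33 -0.37  3.92] rot [ 0.   -1.39 -0.03] F tool [ 0.   -0.3   1.91] gap 0.136 grip 50.0
clock 12.8 pos [558.4   78.44  78.46] shift [46.5  -0.45  5.08] shift after turn [46.61 -0.42  3.96] rot [ 0.   -1.38 -0.04] F tool [ 1.01 -0.74  1.52] gap 0.136 grip 50.0
clock 13.13 pos [558.2   75.4   78.49] shift [49.54 -0.43  5.18] shift after turn [49.65 -0.39  3.99] rot [ 0.   -1.38 -0.05] F tool [-0.03 -0.36  1.55] gap 0.135 grip 50.0
```

```bash
for i in 1 2 3 4; do echo '[[[-1, 0, 0, 0, 0, 0], [-1, 0, -0.1, 0, 0, 0], [0, 0, 0, 0, 0, 0]]]' | python3 -m creep >/dev/null; python3 -c "
from h import *; togo([560.5,125,74.5],86.9)"; done
```

```text
clock 13.38 pos [558.07  73.49  78.53] shift [51.45 -0.4   5.27] shift after turn [51.56 -0.36  4.03] rot [-0.   -1.38 -0.04] F tool [-0.08  0.18  1.33] gap 0.135 grip 50.0
clock 13.63 pos [557.99  71.52  78.6 ] shift [53.42 -0.43  5.39] shift after turn [53.53 -0.39  4.1 ] rot [ 0.   -1.39 -0.04] F tool [0.53 0.13 2.06] gap 0.137 grip 50.0
clock 13.88 pos [557.89  69.5   78.66] shift [55.45 -0.43  5.5 ] shift after turn [55.56 -0.39  4.16] rot [ 0.   -1.38 -0.04] F tool [0.84 0.35 1.3 ] gap 0.136 grip 50.0
clock 14.13 pos [557.78  68.66  78.72] shift [56.28 -0.33  5.66] shift after turn [56.41 -0.33  4.22] rot [-0.   -1.47 -0.  ] F tool [ 2.28 -0.19  3.13] gap 0.134 grip 50.0
```

```bash
for i in 1 2 3 4 5; do echo '[[[-1, 0, 0, 0, 0, 0], [-0.5, 0, 0, 0, 0, 0], [0, 0, 0, 0, 0, 0]]]' | python3 -m creep >/dev/null; python3 -c "
from h import *; togo([560.5,125,74.5],86.9)"; done
```

```text
clock 14.38 pos [557.66  68.49  78.69] shift [56.45 -0.18  5.72] shift after turn [56.58 -0.23  4.19] rot [-0.01 -1.55  0.05] F tool [ 5.26 -0.48  1.72] gap 0.141 grip 50.0
clock 14.63 pos [557.57  68.43  78.66] shift [ 5.65e+01 -3.00e-02  5.79e+00] shift after turn [56.65 -0.14  4.16] rot [-0.02 -1.65  0.11] F tool [7.12 0.66 1.86] gap 0.133 grip 50.0
clock 14.88 pos [557.55  68.02  78.69] shift [5.691e+01 2.000e-02 5.900e+00] shift after turn [57.06 -0.13  4.19] rot [-0.02 -1.72  0.15] F tool [7.5  0.5  2.08] gap 0.136 grip 50.0
clock 15.13 pos [557.47  66.64  78.64] shift [5.829e+01 3.000e-02 5.900e+00] shift after turn [58.44 -0.13  4.14] rot [-0.02 -1.73  0.16] F tool [7.2  0.72 1.9 ] gap 0.135 grip 50.0
clock 15.38 pos [557.37  65.17  78.59] shift [59.76  0.06  5.9 ] shift after turn [59.91 -0.11  4.09] rot [-0.03 -1.73  0.16] F tool [8.62 0.28 2.5 ] gap 0.137 grip 50.0
```

```bash
for i in 1 2 3; do echo '[[[-1, 0, -0.1, 0, 0, 0], [-1, 0, 0, 0, 0, 0], [-1, 0, 0, 0, 0, 0], [0, 0, 0, 0, 0, 0]]]' | python3 -m creep >/dev/null; python3 -c "
from h import *; togo([560.5,125,74.5],86.9)"; done
```

```text
clock 15.72 pos [557.24  62.11  78.65] shift [6.282e+01 3.000e-02 6.060e+00] shift after turn [62.98 -0.15  4.15] rot [-0.02 -1.73  0.16] F tool [ 7.85 -0.04  2.56] gap 0.134 grip 50.0
clock 16.05 pos [557.06  59.09  78.65] shift [6.584e+01 6.000e-02 6.140e+00] shift after turn [65.99 -0.13  4.15] rot [-0.03 -1.73  0.16] F tool [ 8.44 -0.76  1.95] gap 0.139 grip 50.0
clock 16.38 pos [556.92  56.06  78.67] shift [6.888e+01 5.000e-02 6.250e+00] shift after turn [69.04 -0.15  4.17] rot [-0.03 -1.73  0.16] F tool [8.27 0.26 2.11] gap 0.137 grip 50.0
```

```bash
for i in 1 2 3 4; do echo '[[[-1, 0, 0, 0, 0, 0], [-1, 0, 0, 0, 0, 0], [0, 0, 0, 0, 0, 0]]]' | python3 -m creep >/dev/null; python3 -c "
from h import *; togo([560.5,125,74.5],86.9)"; done
```

```text
clock 16.63 pos [556.81  54.21  78.62] shift [7.073e+01 7.000e-02 6.260e+00] shift after turn [70.89 -0.14  4.12] rot [-0.03 -1.74  0.17] F tool [ 8.88 -0.91  2.87] gap 0.137 grip 50.0
clock 16.88 pos [556.66  54.12  78.58] shift [70.81  0.29  6.4 ] shift after turn [70.98  0.    4.08] rot [-0.05 -1.87  0.22] F tool [10.8  -0.85  2.27] gap 0.138 grip 50.0
clock 17.13 pos [556.55  54.09  78.54] shift [70.84  0.48  6.53] shift after turn [71.02  0.1   4.04] rot [-0.06 -2.01  0.3 ] F tool [ 1.444e+01 -1.000e-02  1.920e+00] gap 0.136 grip 50.0
clock 17.38 pos [556.45  54.02  78.52] shift [70.9   0.67  6.67] shift after turn [71.1   0.2   4.02] rot [-0.07 -2.14  0.37] F tool [15.42  0.2   1.68] gap 0.138 grip 50.0
```

```bash
echo '[[[-1, 0, 0, 0, 0, 0], [-1, 0, 0, 0, 0, 0], [-1, 0, 0, 0, 0, 0], [0, 0, 0, 0, 0, 0], [0, 0, 0, 0, 0, 0]]]' | python3 -m creep >/dev/null; python3 -c "
from h import *; togo([560.5,125,74.5],86.9)"; echo '[[[0, 0, 0, 0, 0, 0], [0, 0, 0, 0, 0, 0], [0, 0, 0, 0, 0, 0], [0, 0, 0, 0, 0, 0], [0, 0, 0, 0, 0, 0], [0, 0, 0, 0, 0, 0], [0, 0, 0, 0, 0, 0]]]' | python3 -m creep >/dev/null;python3 -c "
from h import *; togo([560.5,125,74.5],86.9)"
```

```text
clock 17.8 pos [556.34  53.95  78.53] shift [70.95  0.93  6.93] shift after turn [71.18  0.31  4.03] rot [-0.09 -2.34  0.49] F tool [20.25  0.7   1.58] gap 0.138 grip 50.0
clock 18.38 pos [556.34  53.94  78.52] shift [70.95  0.93  6.91] shift after turn [71.18  0.31  4.02] rot [-0.09 -2.33  0.49] F tool [20.6   0.23  1.58] gap 0.133 grip 50.0
```

```bash
echo '[[[3, 0, 0, 0, 0, 0], [3, 0, 0, 0, 0, 0], [3, 0, 0, 0, 0, 0], [2, 0, 0, 0, 0, 0], [0, 0, 0, 0, 0, 0]]]' | python3 -m creep >/dev/null; python3 -c "
from h import *; togo([560.5,125,74.5],86.9)"; echo '[[[0, 0, 0, 0, 0, 0], [0, 0, 0, 0, 0, 0], [0, 0, 0, 0, 0, 0], [0, 0, 0, 0, 0, 0], [0, 0, 0, 0, 0, 0], [0, 0, 0, 0, 0, 0], [0, 0, 0, 0, 0, 0], [0, 0, 0, 0, 0, 0]]]' | python3 -m creep 0.5 >/dev/null; echo '[[[0, 0, -10, 0, 0, 0], [0, 0, -30, 0, 0, 0], [0, 0, -30, 0, 0, 0], [0, 0, -30, 0, 0, 0], [30, 0, -20, 0, 0, 0], [30, 0, 0, 0, 0, 0], [30, 0, 0, 0, 0, 0], [0, 0, 0, 0, 0, 0]]]' | python3 -m creep
python3 - <<'E'
from h import *
p,d=optics.read_camera('top'); P=cloud(d,optics.camera_model('top')).reshape(-1,3)
Q=P[(abs(P[:,0]-554)<14)&(P[:,1]>18)&(P[:,1]<110)&(abs(P[:,2]-94)<12)]
c,y,dz,q,e=cyl(Q,94,7,[554.5,50],-93.1); print(c,y,94+dz,len(q),q[:,1].min(),q[:,1].max())
s,_=optics.read_camera('scene'); cv2.imwrite('pics/end.png',np.hstack([cv2.resize(p[130:340,150:500],(400,240)),cv2.resize(s[170:380,150:450],(400,280))[:240]]))
E
```

```text
clock 18.8 pos [556.93  54.24  78.64] shift [70.71 -0.12  6.08] shift after turn [70.85 -0.26  4.14] rot [-0.01 -1.57  0.11] F tool [ 6.16 -0.14  1.25] gap 0.135 grip 50.0
clock: 20.13
position: [561.2, 147.5, 201.9]
tcp_rot: [[0.043, 0.999, 0.002], [0.999, -0.043, 0.031], [0.031, 0.001, -1.0]]
force: [0.1, 0.8, -0.9]
finger_gap: 0.501
grasp_force: 0.0
[554.59446532  49.99415048] -93.54337093661894 93.36055660683805 205 19.02213256692835 75.76574568262306
```

View pics/end.png

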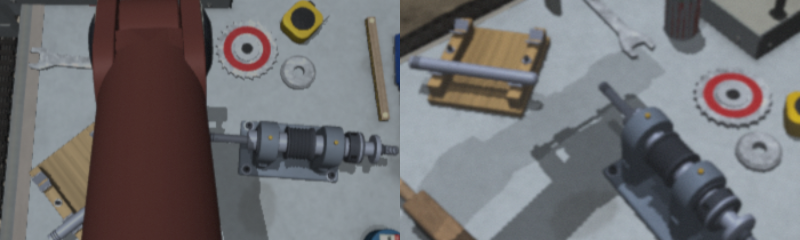

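```bash
python3 -c "
from plant import workorder; print(workorder.finish_job())"
```

```text
the job is handed in; nothing more can be done
None
```

The arbor is pressed out to its stop and was held there at about 20 N for just over half a second. The rod is released in the bore, and I handed the job in at about 20 s on the clock; no verdict came back.

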